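# Pass the tube rack through the stop gate

### The job

Press the long treadle plate beside the chute down with one fingertip to hold the hinged stop gate open, and keep it held down while the other finger pushes the rack of lip-balm tubes along the chute, past the gate, until it is fully home against the end stop. Then let go so that the gate springs up again behind the rack, and withdraw. Only push the rack, never lift it; do not ram it against the gate or let the gate come up under it, and leave the jar, beaker and bottle beside the chute alone.

Things in the scene. Friction and masses are not known exactly. Their poses are not given: they have to be found in the camera images.
- chute: Fixed straight steel chute on legs. Origin on the table under the gate blade; x = direction of travel, y = across to the treadle side, z up. Channel floor 60 mm above the table, x = -200 to +105 mm, 64 mm wide; side walls at y = +-32 to +-36 mm rise 15 mm above the floor. The entry end (-x) is open. Its place and heading vary.
- end_stop (a point): Centre of the end stop's face at the channel floor: chute x = +98 mm. The stop is a cross plate 25 mm high above the floor. With the rack home against it the rack's origin is at chute x = +58 mm, y = 0.
- rack: Loose white plastic block 80 mm long (own x, along the chute), 58 mm wide, 30 mm high, about 0.35 kg (varies), with 12 short capped tubes fixed in it, tops 55 mm above its underside. Origin: centre of the underside. It stands on the channel floor ahead of the gate, origin at chute x = -95 to -60 mm.
- gate (a joint): Stop gate's hinge, rad; hinge line along the chute at chute y = -55, z = 49 mm. 0 = closed: blade 12 mm above the channel floor. Opens as the treadle is pressed; above 0.24 the blade is wholly below the floor; 0.30: treadle level; hard stop at 0.34. A spring shuts it when let go (about 2 N on the treadle starts it, 4 N holds it open).
- blade_top (a point): Middle of the top edge of the gate's blade: a steel plate 6 mm thick along the chute, at chute x = 0, y = +4.5 to +28.5 mm, that stands up 12 mm through a slot in the channel floor when closed (so this point is then 72 mm above the table) and sinks as the gate opens.
- treadle_top (a point): Centre of the top of the gate's flat steel treadle plate, 240 mm long (chute x = -200 to +40 mm), 48 mm wide, on the chute's +y side, rigid with the blade. At joint 0.30 it is level, top 68 mm above the table, over chute y = 50 to 98 mm. Closed it slopes up outwards: inner edge y = 39, z = 98 mm; outer edge y = 85, z = 112 mm.
- cream_jar: Bystander: white lidded jar 56 mm across, 55 mm high, loose, on the table on the far (-y) side of the chute. Origin at the centre of its underside.
- beaker: Bystander: clear plastic open cup 60 mm across, 80 mm high, loose, on the table on the -y side of the chute. Origin at the centre of its underside.
- dropper: Bystander: amber bottle 36 mm across, 75 mm high, loose, on the table past the end stop. Origin at the centre of its underside.
Things that resemble listed ones, but are neither listed nor needed, are in the scene too. Leave any green, orange or purple look-alike of the rack alone.

How it is judged (in metres and radians):
On the way, in this order (a step that is already met when the one before it is completed fails the run):
1. the gate is held open with a finger on the treadle while the rack is still ahead of the gate or just at it (value of joint gate above 0.24 rad and contact force between the fingers and gate above 0.5 N and x of rack in the frame of chute below -0.035 m), for 0.1 s.
2. the whole rack is past the blade with the gate still held open by a finger (value of joint gate above 0.22 rad and contact force between the fingers and gate above 0.5 N and x of rack in the frame of chute above 0.044 m), for 0.05 s.
At the end, for the whole second after the job is handed in: The rack stands flat in the chute within 6 mm of the end stop, past the gate, at rest; the gate is shut again (joint below 0.03 rad) behind it (x of rack in the frame of chute between 0.052 and 0.062 m and y of rack in the frame of chute between -0.006 and 0.006 m and z of rack in the frame of chute between 0.055 and 0.065 m and angle between rack's own z axis and vertical below 0.06 rad and value of joint gate below 0.03 rad and linear speed of rack below 0.01 m/s); the robot touches nothing.
It fails at once if the rack is lifted more than 8 mm or tipped (z of rack in the frame of chute above 0.068 m or angle between rack's own z axis and vertical above 0.2 rad).
It fails at once if the rack is rammed against the gate or the gate comes up under it (more than 4 N between them) (contact force between gate and rack above 4 N).
It fails at once if a bystander is moved more than 20 mm or tipped (distance of any of cream_jar, beaker, dropper from where it was at the start of the episode above 0.02 m or angle between any of cream_jar, beaker, dropper's own z axis and vertical above 0.3 rad).
It also fails if it takes over 42 s, if anything falls off the work surface, if the arm or the gripper's body presses on something with over 40 N, if the wrist force passes 120 N, or if a joint passes its speed limit or range.

### The arm

A 6-joint arm with a two-finger parallel gripper is mounted at the origin on the work surface. World frame = base frame: x ahead of the robot, y to its left, z up, the work surface at z = 0. Lengths are in mm, angles in rad, forces in N, time in s.
With the tool pointing down it reaches from about 350 to 875 mm from the base axis. Payload 4.2 kg.
Tool frame: the origin (TCP) lies at the very end of the fingers, on their centre line; the grasp point (between the pads) lies 19 mm behind it; z points along the fingers, y is the line along which they close (so a half turn about z gives the same grasp; the last joint's range is limited). The gripper opens to 85 mm and grips with 20 to 120 N. Pads are 22 mm wide; open, the fingers measure 114 mm over their backs; the gripper's body (76 mm by 85 mm) begins 54 mm behind the grasp point. The pads swing forward as they close: fully open they stand 13 mm farther back than shut.
Start: joints at [-1.07, 0.385, 0.008, 0, -1.194, -0.259], TCP at [149.674, -606.792, 231.312] pointing down, gripper open.
Joint ranges: [-3.14, 3.14], [-1.21, 2.06], [-1.07, 1.41], [-3.16, 2.05], [-2.99, -0.16], [-3.1, 3.1]. Speed limits (rad/s): [2.79, 2.79, 3.14, 3.14, 3.14, 3.14].

### API

Orientations are given as a unit quaternion [x, y, z, w].
In Python, from bench import arm gives the robot as it stands.
- The arm moves only by the tool servo_tool, never from a script. Its argument "rows" is a list that holds one entry, the list of rows, each a list of 7 numbers: the finger opening in mm, from 0 to 85.4, then the shift along the tool's x, y, z in mm, then the turn, a rotation vector about the tool's x, y, z in rad. A call has 1 to 10 rows; each row is the pose to reach, as a shift and turn from the pose commanded when the call began, along the tool's axes at that moment; what a row does not reach only later rows make up. A row lasts 1/8 s, in which the tool goes at most 62.5 mm and 10.7 degrees, less where a joint would pass 70% of its speed; a pose out of reach is approached as far as the arm can. A call with a gripper value outside its range is refused whole. The fingers move at their own pace and stop on an object; the grip force is fixed at half the most. Time passes only in rows, so rows that repeat a pose let the fingers close. It gives the time, the measured TCP pose, the force, the opening and the grip force at its end, in the units of the state.
- arm.read_state(): the state, without advancing time (a new reading comes with each control period).
- arm.get_image(name): name is "scene" or "top" or "wrist"; returns the picture (480x640x3 uint8, red, green, blue); there is no depth.
- arm.camera_params(name): a dict with "intrinsics" (3x3 intrinsics, pixels), "D" ([k1, k2, p1, p2, k3] as OpenCV has them; the pictures are not rectified), "R" (3x3) and "t" (3): a world point X has camera coordinates R X + t. Camera axes: x right, y down, z forward; pixel columns grow to the right and rows downward; lengths in mm; the calibration is good to about 2 mm. A picture is of the moment at which its call begins: read the wrist's pose just before it. camera_params takes no time and is no camera call; for the wrist camera it gives the pose at the moment of the call.
- arm.job_done(): hands the job in; it is judged then, once.
The state is a dict: "clock": time; "joints": joint angles; "joint_vel": joint speeds; "joint_efforts": joint torques, N m; "position": TCP position; "ee_rot": TCP orientation; "contact_force": force on the tool from outside, world axes, zero at the start; "wrist_torque": the same for the moment, N m; "gripper_width": finger opening in mm; "grasp_force": force on a finger pad.
Only numpy, scipy, OpenCV 4.12 (cv2) and the standard library are available. Lean on these libraries where they do the work, as an engineer would, in place of code of your own. Each camera call takes 0.05 s, during which the arm holds its last target. There are 200 camera calls.

## Working session

There is one attempt and no reset: what is moved stays moved. The work goes in short steps, Python scripts to look and compute and a tool call to move; the robot and the scene stay as the last step left them, time stands still between calls to the robot, and variables do not carry over. Pictures are saved under pics/ and viewed, at most 10 in all, crops included, and the job is handed in when it is done.

Besides the shell and the picture viewer there is one more tool, called after "Emit:" by a JSON object that holds its "api" and its "payload". servo_tool: Moves the arm, as the interface text tells. Its arguments: {"type":"object","properties":{"rows":{"type":"array"}},"required":["rows"]}

```bash
mkdir -p pics; cat > h.py <<'E'
import numpy as np, cv2
from bench import arm
def grab(n,f=None):
    p=arm.camera_params(n); im=arm.get_image(n)
    if f: cv2.imwrite('pics/'+f,im[:,:,::-1])
    return im,p
def ray(p,uv):
    K=np.array(p['intrinsics'],float);D=np.array(p['D'],float);R=np.array(p['R']);t=np.array(p['t'])
    q=cv2.undistortPoints(np.array(uv,float).reshape(-1,1,2),K,D).reshape(-1,2)
    d=np.c_[q,np.ones(len(q))]@R
    return -R.T@t,d
def onz(p,uv,z):
    c,d=ray(p,uv); return c+d*((z-c[2])/d[:,2])[:,None]
def proj(p,X):
    R=np.array(p['R']);return cv2.projectPoints(np.array(X,float).reshape(-1,1,3),cv2.Rodrigues(R)[0],np.array(p['t'],float),np.array(p['intrinsics'],float),np.array(p['D'],float))[0].reshape(-1,2)
E
python3 - <<'E'
from h import *
for n in ['scene','top']:
    im,p=grab(n,n+'1.png'); print(n,np.round(p['intrinsics'],1),np.round(-np.array(p['R']).T@p['t']))
s=arm.read_state();print(s)
E
```

```text
scene [[539.5   0.  316.1]
 [  0.  539.5 247.4]
 [  0.    0.    1. ]] [1126.  539.  734.]
top [[588.2   0.  332.9]
 [  0.  588.2 252.3]
 [  0.    0.    1. ]] [ 437.  -19. 1109.]
{'clock': 0.1, 'joints': array([-1.07041589e+00,  3.85500759e-01,  6.76050319e-03, -4.22030700e-04,
       -1.19402049e+00, -2.58603658e-01]), 'joint_vel': array([ 0.00099837, -0.00120961,  0.00294401,  0.00065895,  0.00046241,
        0.00083907]), 'joint_efforts': array([ 1.35229784e-03, -3.93320060e+01,  1.88929993e+01,  4.19786051e+00,
       -2.58150154e-03,  1.08236313e-05]), 'position': array([ 149.53108539, -606.30759913,  230.3193926 ]), 'ee_rot': array([-1.20516837e-01,  9.92710778e-01,  9.84987319e-04, -1.81675477e-04]), 'contact_force': array([ 0.61507435,  0.34703167, -0.27434459]), 'wrist_torque': array([-0.03808706,  0.01628644,  0.03961855]), 'grasp_force': 0.0, 'gripper_width': 85.69472924537295}
```

View pics/top1.png

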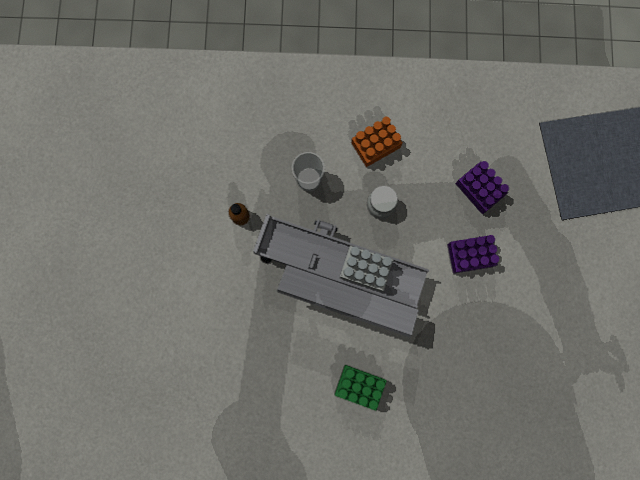

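View pics/scene1.png

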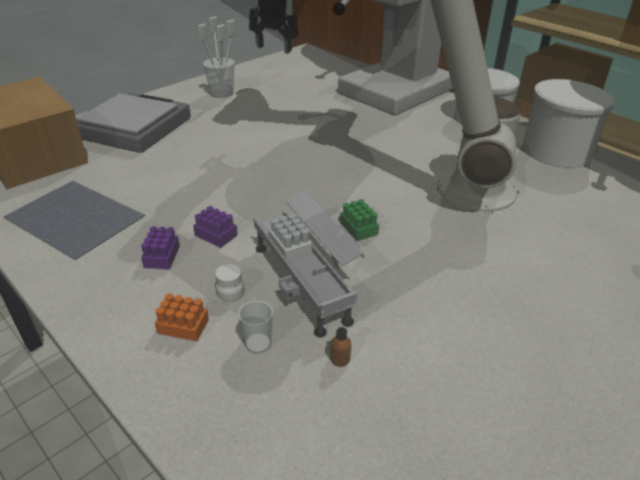

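The top view shows the chute running from its entry at about (425,290) to the end stop at about (265,240). The blade is at (314,262) and the treadle is on the lower (robot) side.

Candidates for the rack:
- white block in the chute (368,268)
- orange (378,142)
- purple (483,187)
- purple (474,254)
- green (360,388)

I choose the white one in the chute and check it in a close crop.

```bash
python3 - <<'E'
from h import *
im=cv2.imread('pics/top1.png')
c=im[205:345,240:440]
cv2.imwrite('pics/crop1.png',cv2.resize(c,None,fx=4,fy=4,interpolation=cv2.INTER_CUBIC))
p=arm.camera_params('top')
# brightness of table vs chute; rough frame from eye
print(onz(p,[[270,218],[428,271],[255,255],[418,306]],75).round(1))
E
```

```text
[[ 642.3   75.4   75. ]
 [ 555.8 -208.5   75. ]
 [ 574.8   99.    75. ]
 [ 493.3 -191.2   75. ]]
```

View pics/crop1.png

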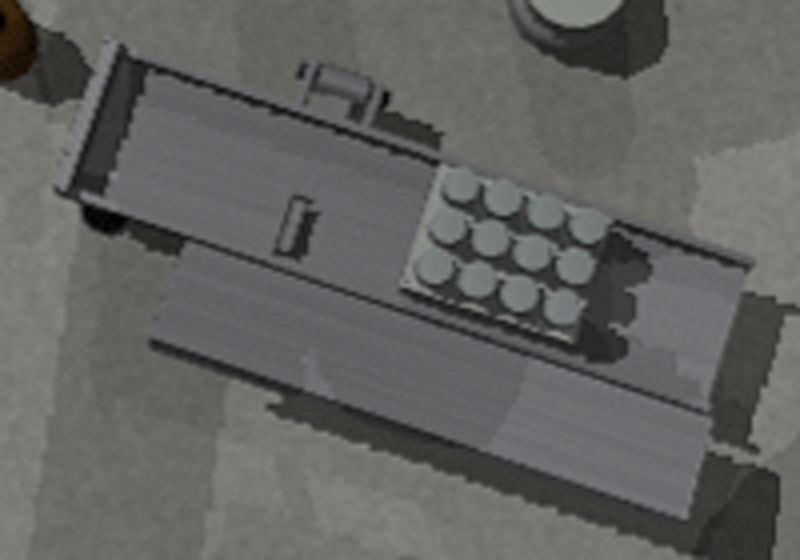

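The crop confirms the white rack is in the chute. Its front edge runs (440,160) to (402,290) and its tubes are whitish. The blade is standing closed at (297,228). The treadle corners are at (188,243), (152,343) and (688,518). I now fit the chute frame from rays cast onto the known heights.

```bash
cat > fr.py <<'E'
from h import *
p=arm.camera_params('top')
# crop uv, chute xyz
C=[((752,262),(-200,-36,75)),((710,411),(-200,36,75)),((60,190),(102,36,85)),((110,38),(102,-36,85)),
((152,345),(40,85,112)),((688,518),(-200,85,112)),((188,243),(40,39,98)),((297,226),(0,16.5,72))]
uv=np.array([c[0] for c in C])/4+[240,205]-0.375; M=np.array([c[1] for c in C],float)
W=np.array([onz(p,[u],m[2])[0] for u,m in zip(uv,M)])
a,b=M[:,:2],W[:,:2]; H=(a-a.mean(0)).T@(b-b.mean(0)); 
yaw=np.arctan2(H[0,1]-H[1,0],H[0,0]+H[1,1])
Rz=np.array([[np.cos(yaw),-np.sin(yaw)],[np.sin(yaw),np.cos(yaw)]]); o=b.mean(0)-Rz@a.mean(0)
def toW(x,y): return Rz@[x,y]+o
def toC(P): return (np.asarray(P)[...,:2]-o)@Rz
E
python3 - <<'E'
from fr import *
print(M[:,:2]);print('W',b.round(1)); print('yaw',yaw,np.degrees(yaw),'o',o); print('res',(b-(a@Rz.T+o)).round(1))
def cz(u,z): return toC(onz(p,(np.array(u)/4+[240,205]-.375),z)).round(1)
print('rack front top edge z90',cz([[440,162],[402,290]],90),'tubes z115',cz([[462,186],[592,224],[435,266],[563,306]],115))
E
```

```text
[[-200.   -36. ]
 [-200.    36. ]
 [ 102.    36. ]
 [ 102.   -36. ]
 [  40.    85. ]
 [-200.    85. ]
 [  40.    39. ]
 [   0.    16.5]]
W [[ 557.3 -207.9]
 [ 490.8 -189.7]
 [ 578.6   98.7]
 [ 647.2   79.8]
 [ 509.9   53.7]
 [ 443.6 -174.7]
 [ 555.4   41. ]
 [ 567.5   -5.5]]
yaw 1.2773420022917148 73.18630572610519 o [582.20245024  -8.41917326]
res [[-1.5  2.4]
 [ 0.9 -0.3]
 [ 1.3 -0.9]
 [ 1.   1. ]
 [-2.6 -0.8]
 [ 0.6  0.6]
 [-1.  -0.2]
 [ 1.1 -1.8]]
rack front top edge z90 [[-52.7 -29.8]
 [-54.6  29. ]] tubes z115 [[ -64.8  -18.9]
 [-122.6  -21.1]
 [ -64.6   17.4]
 [-121.5   16.3]]
```

```bash
cat > mv.py <<'E'
from fr import *
from scipy.spatial.transform import Rotation as Ro
def mv(x,y,z):
    s=arm.read_state(); Rt=Ro.from_quat(s['ee_rot']); 
    T=np.c_[np.r_[-Rz[:,0],0],np.r_[Rz[:,1],0],[0,0,-1]]
    d=Rt.inv().apply(np.r_[toW(x,y),z]-s['position']); r=(Rt.inv()*Ro.from_matrix(T)).as_rotvec()
    print('clk',s['clock'],'now chute',toC(s['position']).round(1),s['position'].round(1),'F',s['contact_force'].round(1),'w',s['gripper_width'])
    print('shift',d.round(1),'turn',r.round(4))
E
python3 -c "
from mv import *
mv(-162,37,200)"
```

```text
clk 0.1 now chute [-697.5  241.2] [ 149.5 -606.3  230.3] F [ 0.6  0.3 -0.3] w 85.69472924537295
shift [-448.7  356.4   31. ] turn [ 1.9000e-03  9.0000e-04 -1.0357e+00]
```

Emit:
{"api": "servo_tool", "payload": {"rows": [[[60, -200, 160, 20, 0, 0, -0.5], [60, -449, 356, 30, 0, 0, -1.036], [60, -449, 356, 30, 0, 0, -1.036], [60, -449, 356, 30, 0, 0, -1.036], [60, -449, 356, 30, 0, 0, -1.036], [60, -449, 356, 30, 0, 0, -1.036], [60, -449, 356, 30, 0, 0, -1.036], [60, -449, 356, 30, 0, 0, -1.036], [60, -449, 356, 30, 0, 0, -1.036], [60, -449, 356, 30, 0, 0, -1.036]]]}}

```text
clock: 1.35
position: [502.0, -150.8, 200.6]
ee_rot: [-0.598, 0.801, 0.0, -0.0]
contact_force: [-1.6, -0.3, 0.3]
gripper_width: 59.9
grasp_force: 0.0
```

```bash
python3 - <<'E'
from mv import *
mv(-162,37,135)
im,q=grab('wrist','w1.png')
X=lambda x,y,z:np.r_[toW(x,y),z]
print(proj(q,[X(-134,-29,90),X(-134,29,90),X(-200,39,98),X(-200,85,112),X(-200,-36,75)]).round())
s=arm.read_state();print(proj(q,[s['position']]))
E
```

```text
clk 1.35 now chute [-159.5   35.6] [ 502.  -150.8  200.6] F [-1.6 -0.3  0.3] w 59.883087483995055
shift [ 2.5  1.3 65.6] turn [ 0.0008 -0.      0.0048]
[[229. 276.]
 [311. 276.]
 [327. 183.]
 [404. 187.]
 [218. 179.]]
[[321.49000942 312.70843501]]
```

View pics/w1.png

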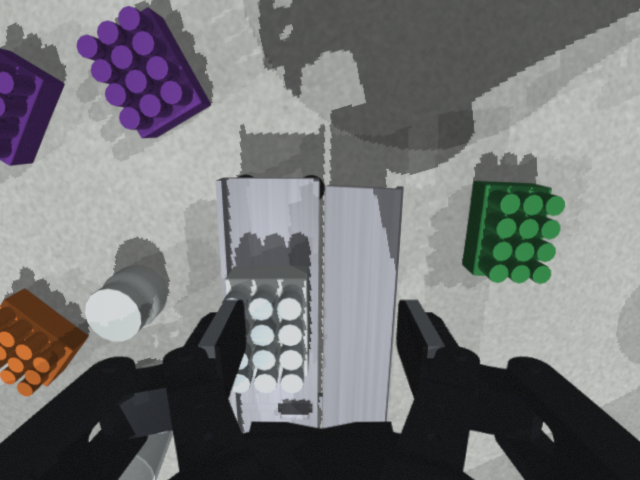

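The wrist view agrees with the frame. The entry corners are at (218,179) and (402,187), and the rack's rear edge is at about row 278. The left finger is over the channel and the right one over the treadle. I descend.

Emit:
{"api": "servo_tool", "payload": {"rows": [[[60, 2, 1, 40, 0, 0, 0.005], [60, 2, 1, 75, 0, 0, 0.005], [60, 2, 1, 85, 0, 0, 0.005], [60, 2, 1, 93, 0, 0, 0.005], [60, 2, 1, 101, 0, 0, 0.005], [60, 2, 1, 109, 0, 0, 0.005], [60, 2, 1, 117, 0, 0, 0.005], [60, 2, 1, 122, 0, 0, 0.005], [60, 2, 1, 122, 0, 0, 0.005]]]}}

```text
clock: 2.52
position: [498.4, -155.2, 79.0]
ee_rot: [-0.594, 0.804, 0.0, -0.001]
contact_force: [-2.7, 0.6, 4.3]
gripper_width: 60.3
grasp_force: 1.7
```

```bash
python3 - <<'E'
from mv import *
mv(-162,37,66)
im,q=grab('top','t2.png')
cv2.imwrite('pics/t2c.png',cv2.resize(im[205:345,240:440,::-1],None,fx=4,fy=4,interpolation=cv2.INTER_CUBIC))
E
```

```text
clk 2.525 now chute [-164.8   37.8] [ 498.4 -155.2   79. ] F [-2.7  0.6  4.3] w 60.288691082605865
shift [-2.8 -0.8 13. ] turn [ 0.0013 -0.0004 -0.0045]
```

View pics/t2c.png

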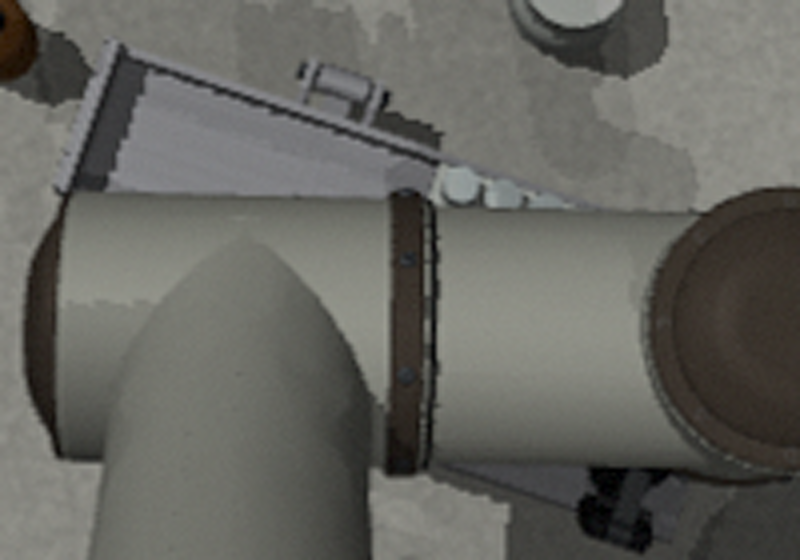

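The arm hides most of the chute from above. The rack is still in place, and about 4 N shows the fingertip is on the treadle. I press further.

Emit:
{"api": "servo_tool", "payload": {"rows": [[[60, 0, 0, 5, 0, 0, 0], [60, 0, 0, 8, 0, 0, 0], [60, 0, 0, 8, 0, 0, 0]]]}}

```text
clock: 2.95
position: [498.5, -155.2, 71.0]
ee_rot: [-0.594, 0.804, 0.0, -0.0]
contact_force: [-2.9, 2.1, 4.5]
gripper_width: 60.0
grasp_force: 2.0
```

```bash
python3 - <<'E'
from mv import *
mv(-162,37,66)
im,q=grab('scene','s2.png')
cv2.imwrite('pics/s2c.png',cv2.resize(im[170:340,220:400,::-1],None,fx=3.5,fy=3.5,interpolation=cv2.INTER_CUBIC))
E
```

```text
clk 2.95 now chute [-164.7   37.7] [ 498.5 -155.2   71. ] F [-2.9  2.1  4.5] w 59.988486021224226
shift [-2.7 -0.6  5. ] turn [ 0.0009 -0.0001 -0.0047]
```

View pics/s2c.png

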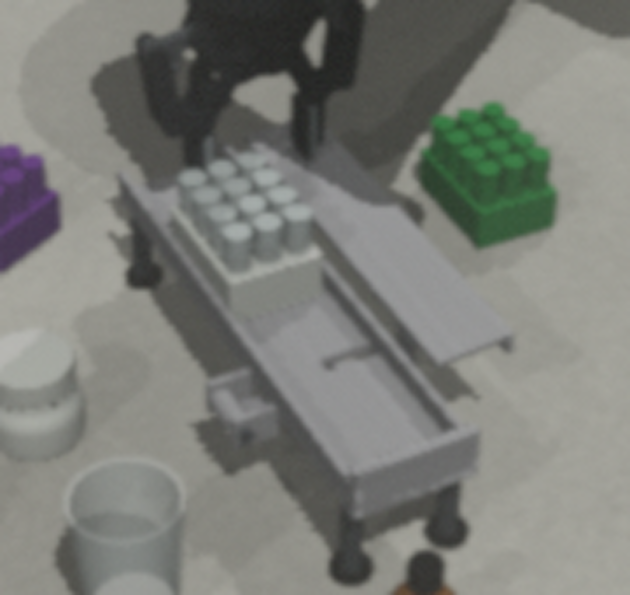

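The blade has sunk to a dark slot at (350,355). The treadle is nearly level with the right finger on it, and the left finger is in the channel behind the rack. I press a little further to find the hard stop.

Emit:
{"api": "servo_tool", "payload": {"rows": [[[60, 0, 0, 2, 0, 0, 0], [60, 0, 0, 2, 0, 0, 0], [60, 0, 0, 2, 0, 0, 0]]]}}

```text
clock: 3.38
position: [498.8, -155.3, 69.3]
ee_rot: [-0.594, 0.804, 0.0, -0.0]
contact_force: [-3.1, 0.5, 4.2]
gripper_width: 60.0
grasp_force: 2.1
```

Emit:
{"api": "servo_tool", "payload": {"rows": [[[60, 0, 0, 2, 0, 0, 0], [60, 0, 0, 2, 0, 0, 0], [60, 0, 0, 2, 0, 0, 0]]]}}

```text
clock: 3.75
position: [498.7, -155.3, 67.2]
ee_rot: [-0.594, 0.804, 0.0, -0.0]
contact_force: [-3.3, 1.0, 4.8]
gripper_width: 59.7
grasp_force: 2.2
```

Emit:
{"api": "servo_tool", "payload": {"rows": [[[60, 0, 0, 2, 0, 0, 0], [60, 0, 0, 2, 0, 0, 0], [60, 0, 0, 2, 0, 0, 0]]]}}

```text
clock: 4.12
position: [498.7, -155.2, 65.3]
ee_rot: [-0.594, 0.804, 0.0, -0.0]
contact_force: [-2.7, 0.7, 4.3]
gripper_width: 60.0
grasp_force: 2.3
```

Emit:
{"api": "servo_tool", "payload": {"rows": [[[60, -5, 0, 0, 0, 0, -0.005], [60, -11, 0, 0, 0, 0, -0.005], [60, -17, 0, 0, 0, 0, -0.005], [60, -22, 0, 0, 0, 0, -0.005], [60, -27, 0, 0, 0, 0, -0.005], [60, -32, 0, 0, 0, 0, -0.005], [60, -37, 0, 0, 0, 0, -0.005], [60, -42, 0, 0, 0, 0, -0.005]]]}}

```text
clock: 5.12
position: [510.8, -115.6, 65.6]
ee_rot: [-0.596, 0.803, -0.0, -0.001]
contact_force: [-2.9, -7.0, 6.6]
gripper_width: 60.1
grasp_force: 4.2
```

```bash
python3 - <<'E'
from mv import *
mv(7,37,65)
im,q=grab('scene','s3.png')
cv2.imwrite('pics/s3c.png',cv2.resize(im[170:340,220:400,::-1],None,fx=3.5,fy=3.5,interpolation=cv2.INTER_CUBIC))
E
```

```text
clk 5.125 now chute [-123.3   37.4] [ 510.8 -115.6   65.6] F [-2.9 -7.   6.6] w 60.081470546164944
shift [-130.3   -0.4    0.5] turn [ 0.0007 -0.0013  0.0001]
```

View pics/s3c.png

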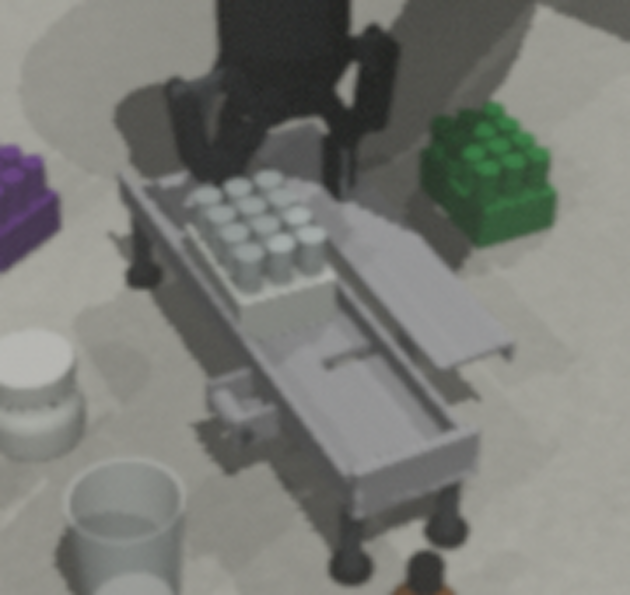

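The rack is sliding along and the slot at (350,355) shows no upright blade. I check the gate angle from the treadle's outer corner, crop (512,340), before the rack crosses.

```bash
python3 - <<'E'
from mv import *
q=arm.camera_params('scene')
for g in [0,.2,.24,.27,.3,.34]:
    a=.3-g; P=[]
    for y,z in [(98,68),(50,68)]:
        dy,dz=y+55,z-49; P.append(np.r_[toW(40,dy*np.cos(a)-dz*np.sin(a)-55),49+dy*np.sin(a)+dz*np.cos(a)])
    print(g,((proj(q,P)-[220,170])*3.5).round(1).tolist())
print(((proj(q,[np.r_[toW(102,36),85],np.r_[toW(102,-36),85]])-[220,170])*3.5).round(1).tolist())
E
```

```text
0 [[502.9, 280.5], [426.6, 326.7]]
0.2 [[514.7, 317.6], [437.9, 350.9]]
0.24 [[515.9, 325.5], [439.3, 356.1]]
0.27 [[516.5, 331.5], [440.2, 360.1]]
0.3 [[516.9, 337.6], [440.9, 364.2]]
0.34 [[517.1, 345.8], [441.7, 369.7]]
[[480.8, 419.4], [355.2, 465.3]]
```

The gate is at about 0.28 rad. I add 3 mm of press for margin, then keep pushing.

Emit:
{"api": "servo_tool", "payload": {"rows": [[[60, 0, 0, 3, 0, 0, 0], [60, -3, 0, 3, 0, 0, 0], [60, -10, 0, 3, 0, 0, 0], [60, -17, 0, 3, 0, 0, 0], [60, -24, 0, 3, 0, 0, 0], [60, -31, 0, 3, 0, 0, 0], [60, -38, 0, 3, 0, 0, 0], [60, -45, 0, 3, 0, 0, 0], [60, -52, 0, 3, 0, 0, 0], [60, -59, 0, 3, 0, 0, 0]]]}}

```text
clock: 6.42
position: [527.1, -59.0, 62.1]
ee_rot: [-0.596, 0.803, 0.0, -0.001]
contact_force: [-2.8, -5.4, 5.3]
gripper_width: 60.1
grasp_force: 3.7
```

Emit:
{"api": "servo_tool", "payload": {"rows": [[[60, -7, 0, 0, 0, 0, 0], [60, -14, 0, 0, 0, 0, 0], [60, -21, 0, 0, 0, 0, 0], [60, -28, 0, 0, 0, 0, 0], [60, -35, 0, 0, 0, 0, 0], [60, -42, 0, 0, 0, 0, 0], [60, -49, 0, 0, 0, 0, 0], [60, -54, 0, 0, 0, 0, 0], [60, -58, 0, 0, 0, 0, 0], [60, -61, 0, 0, 0, 0, 0]]]}}

```text
clock: 7.68
position: [544.4, -0.9, 62.1]
ee_rot: [-0.596, 0.803, 0.0, -0.002]
contact_force: [-3.1, -6.9, 6.0]
gripper_width: 60.2
grasp_force: 4.0
```

```bash
python3 - <<'E'
from mv import *
mv(7,37,65)
im,q=grab('scene','s4.png')
cv2.imwrite('pics/s4c.png',cv2.resize(im[170:340,220:400,::-1],None,fx=3.5,fy=3.5,interpolation=cv2.INTER_CUBIC))
E
```

```text
clk 7.675 now chute [-3.8 38.3] [544.4  -0.9  62.1] F [-3.1 -6.9  6. ] w 60.17726310923637
shift [-10.8  -1.3  -2.9] turn [ 0.0028 -0.0025 -0.0001]
```

View pics/s4c.png

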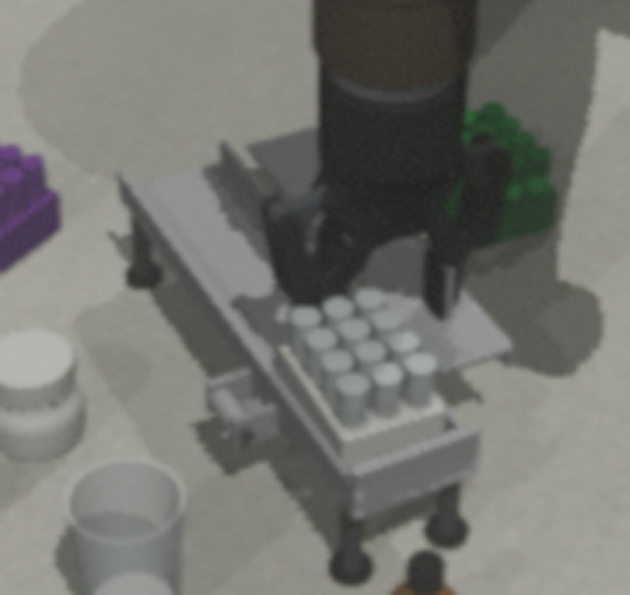

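The rack's front is about 10 mm short of the end stop, and the finger is still on the treadle at (445,310). I go slowly to home.

Emit:
{"api": "servo_tool", "payload": {"rows": [[[60, -2, 0, 0, 0, 0, 0], [60, -4, 0, 0, 0, 0, 0], [60, -6, 0, 0, 0, 0, 0], [60, -8, 0, 0, 0, 0, 0], [60, -8, 0, 0, 0, 0, 0]]]}}

```text
clock: 8.35
position: [546.7, 6.7, 62.1]
ee_rot: [-0.596, 0.803, 0.0, -0.002]
contact_force: [-2.7, -5.9, 6.7]
gripper_width: 60.1
grasp_force: 3.7
```

Emit:
{"api": "servo_tool", "payload": {"rows": [[[60, -1, 0, 0, 0, 0, 0], [60, -2, 0, 0, 0, 0, 0], [60, -2, 0, 0, 0, 0, 0]]]}}

```text
clock: 8.72
position: [547.2, 8.5, 62.1]
ee_rot: [-0.596, 0.803, 0.0, -0.002]
contact_force: [-2.1, -6.1, 6.1]
gripper_width: 59.7
grasp_force: 3.8
```

Emit:
{"api": "servo_tool", "payload": {"rows": [[[60, -1, 0, 0, 0, 0, 0], [60, -2, 0, 0, 0, 0, 0], [60, -2, 0, 0, 0, 0, 0]]]}}

```text
clock: 9.1
position: [547.3, 9.0, 62.2]
ee_rot: [-0.596, 0.803, 0.0, -0.003]
contact_force: [-2.2, -12.3, 6.7]
gripper_width: 59.9
grasp_force: 6.7
```

Emit:
{"api": "servo_tool", "payload": {"rows": [[[60, -1, 0, 0, 0, 0, 0], [60, -2, 0, 0, 0, 0, 0], [60, -2, 0, 0, 0, 0, 0]]]}}

```text
clock: 9.48
position: [547.3, 9.2, 62.2]
ee_rot: [-0.595, 0.804, -0.0, -0.004]
contact_force: [-2.2, -18.9, 8.1]
gripper_width: 60.1
grasp_force: 9.8
```

The force has risen while the position stalled, so the rack is home. I slide back 50 mm with the treadle held, then lift slowly so the gate comes up gently.

Emit:
{"api": "servo_tool", "payload": {"rows": [[[60, 4, 0, 0, 0, 0, 0], [60, 10, 0, 0, 0, 0, 0], [60, 18, 0, 0, 0, 0, 0], [60, 26, 0, 0, 0, 0, 0], [60, 34, 0, 0, 0, 0, 0], [60, 42, 0, 0, 0, 0, 0], [60, 50, 0, 0, 0, 0, 0], [60, 50, 0, 0, 0, 0, 0]]]}}

```text
clock: 10.48
position: [534.9, -35.9, 62.3]
ee_rot: [-0.596, 0.803, -0.0, -0.001]
contact_force: [1.4, -0.9, 4.4]
gripper_width: 60.3
grasp_force: 2.1
```

```bash
python3 - <<'E'
from mv import *
mv(-45,37,62)
im,q=grab('scene','s5.png')
cv2.imwrite('pics/s5c.png',cv2.resize(im[170:340,220:400,::-1],None,fx=3.5,fy=3.5,interpolation=cv2.INTER_CUBIC))
E
```

```text
clk 10.475 now chute [-40.   37.3] [534.9 -35.9  62.3] F [ 1.4 -0.9  4.4] w 60.275505710059385
shift [ 5.  -0.3  0.3] turn [ 0.0008 -0.0013  0.0002]
```

View pics/s5c.png

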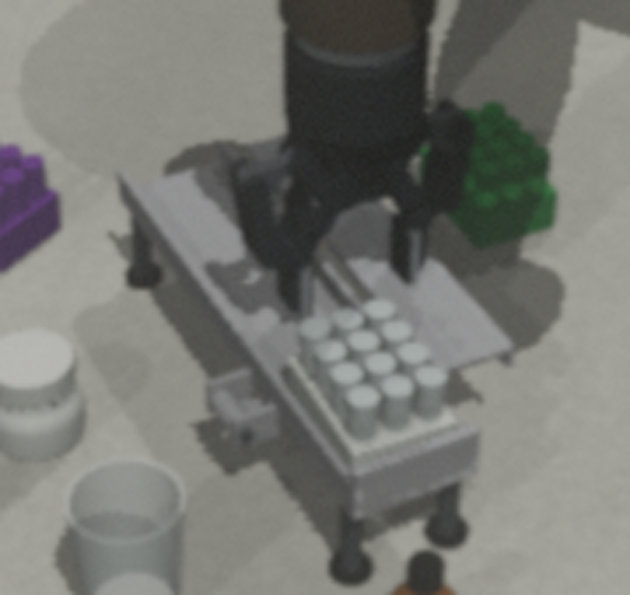

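The rack sits flush against the end stop, with its front edge at about (400,450). The fingers are clear behind it and the treadle is still held. I lift.

Emit:
{"api": "servo_tool", "payload": {"rows": [[[60, 0, 0, -6, 0, 0, 0], [60, 0, 0, -12, 0, 0, 0], [60, 0, 0, -18, 0, 0, 0], [60, 0, 0, -24, 0, 0, 0], [60, 0, 0, -30, 0, 0, 0], [60, 0, 0, -36, 0, 0, 0], [60, 0, 0, -42, 0, 0, 0], [60, 0, 0, -60, 0, 0, 0], [60, 0, 0, -100, 0, 0, 0], [60, 0, 0, -150, 0, 0, 0]]]}}

```text
clock: 11.78
position: [533.3, -34.8, 211.8]
ee_rot: [-0.596, 0.803, 0.002, -0.003]
contact_force: [1.8, 1.1, 0.4]
gripper_width: 60.0
grasp_force: 0.0
```

Emit:
{"api": "servo_tool", "payload": {"rows": [[[60, 60, 0, 0, 0, 0, 0], [60, 120, 40, 0, 0, 0, 0], [60, 180, 80, 0, 0, 0, 0], [60, 240, 120, 0, 0, 0, 0], [60, 300, 140, 0, 0, 0, 0], [60, 300, 140, 0, 0, 0, 0], [60, 300, 140, 0, 0, 0, 0], [60, 300, 140, 0, 0, 0, 0]]]}}

```text
clock: 12.78
position: [314.4, -281.0, 212.0]
ee_rot: [-0.596, 0.803, 0.001, -0.0]
contact_force: [0.0, 0.2, -0.2]
gripper_width: 59.8
grasp_force: 0.0
```

```bash
python3 - <<'E'
from mv import *
mv(-45,37,62)
im,q=grab('top','t6.png')
cv2.imwrite('pics/t6c.png',cv2.resize(im[205:345,240:440,::-1],None,fx=4,fy=4,interpolation=cv2.INTER_CUBIC))
E
```

```text
clk 12.775 now chute [-338.3  177.5] [ 314.4 -281.   212. ] F [ 0.   0.2 -0.2] w 59.819693048614354
shift [-293.2 -140.8  150. ] turn [0.0013 0.0006 0.0002]
```

View pics/t6c.png

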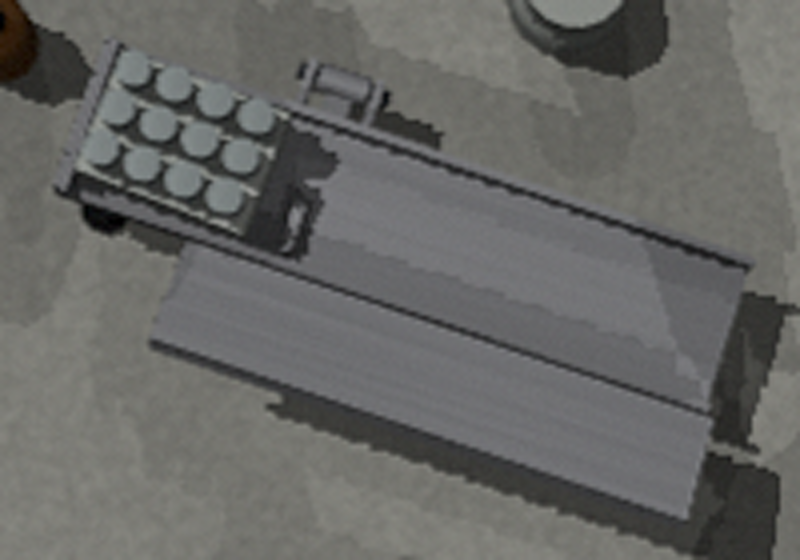

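The rack is against the stop, the treadle is back at its closed corners (152,343) and (688,518), and the blade is up at (297,225). One numeric check of the rack's place remains.

```bash
python3 - <<'E'
from mv import *
c=toC(onz(p,np.array([[135,68],[257,117],[103,150],[225,194]])/4+[240,205]-.375,115)); print(c.round(1),c.mean(0))
E
```

```text
[[ 84.2 -22.7]
 [ 27.8 -19.2]
 [ 85.4  15.3]
 [ 29.9  16.7]] [56.81471964 -2.4716845 ]
```

Measured rack position is x ≈ 57 and y ≈ −2.5 mm, within tolerance. I hand in.

```bash
python3 -c "
from bench import arm
print(arm.job_done())"
```

```text
the job is handed in; nothing more can be done
None
```

The job is handed in, with no pass/fail verdict returned: the rack is home against the end stop (measured x ≈ 57 mm, y ≈ −2.5 mm), the gate looks shut behind it in the top view, the arm is withdrawn, and about 13 s of the 42 s were used.

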